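Ring for the mender and hold the book against the sprung fence

ROBOT

A 7-joint arm with a two-finger parallel gripper is mounted at the origin on a cart in front of the work surface, level with it; the furniture and walls round the work are solid. World frame = base frame: x ahead of the robot, y to its left, z up, the work surface at z = 0. Lengths are in m, angles in rad, forces in N, time in s.
With the tool pointing down it reaches from about 0.425 to 1.025 m from the base axis. Payload 3.6 kg.
Tool frame: the origin (TCP) lies on the centre line of the jaws, within the pads' length; the fingertips stand 14 mm ahead of it and the grasp point (between the pads) lies 5 mm behind it; z points along the fingers, y is the line along which they close (so a half turn about z gives the same grasp; the last joint's range is limited). The gripper opens to 85 mm and grips with 20 to 120 N. Pads are 22 mm wide; open, the fingers measure 114 mm over their backs; the gripper's body (76 mm by 85 mm) begins 54 mm behind the grasp point. The pads swing forward as they close: fully open they stand 13 mm farther back than shut.
Start: joints at [-1.28, 0.591, 0.048, 1.609, -0.033, 0.943, -0.034], TCP at [0.271, 0.672, 0.245] pointing down, gripper open.
Joint ranges: [-2.69, 2.69], [-0.47, 2.24], [-1.27, 1.36], [0.19, 2.51], [-1.53, 4.68], [0.08, 2.07], [-3.09, 3.09]. Speed limits (rad/s): [2.57, 2.57, 3.14, 3.14, 3.14, 3.14, 3.14].

INTERFACE

Orientations are given as a unit quaternion [w, x, y, z].
In Python, from rig import ctrl gives the robot as it stands.
- The arm moves only by the tool jog_arm, never from a script. Its argument "plan" is a list that holds one entry, the list of rows, each a list of 4 numbers: the shift along the tool's x, y, z in cm, then the turn about the tool's z in rad. In form: [[[dx, dy, dz, twist], ...]]. A call has 1 to 8 rows; each row is the pose to reach, as a shift and turn from the pose commanded when the call began, along the tool's axes at that moment; what a row does not reach only later rows make up. A row lasts 1/10 s, in which the tool goes at most 50 mm and 8.59 degrees, less where a joint would pass 70% of its speed; a pose out of reach is approached as far as the arm can. A call with a gripper value outside its range is refused whole. "jaw" is the finger opening in cm, from 0 to 8.54, set as the call begins (left out, the last holds). The fingers move at their own pace and stop on an object; the grip force is fixed at half the most. Time passes only in rows, so rows that repeat a pose let the fingers close. It gives the time, the measured TCP pose, the force, the opening and the grip force at its end, in the units of the state.
- ctrl.get_state(): the state, without advancing time (a new reading comes with each control period).
- ctrl.capture(name): name is "scene" or "top"; returns the picture (384x512x3 uint8, red, green, blue); there is no depth.
- ctrl.calibration(name): a dict with "fx", "fy", "cx", "cy" (pixels), "extrinsics" (4x4, takes a point from camera to world coordinates). Camera axes: x right, y down, z forward; pixel columns grow to the right and rows downward; lengths in m; the calibration is good to about 2 mm. A picture is of the moment at which its call begins. calibration takes no time and is no camera call.
- ctrl.close_job(): hands the job in; it is judged then, once.
Trained networks look in the newest picture that a camera, given by its name, has taken for a name from the list of things; names that differ only in an ending like _2 or _b are one class to them, and where a whole thing is asked for, a point or a joint stands for the part that bears it (a point fixed in the world has none). Each returns a list of dicts, best first, with "confidence" (0 to 1); they miss things now and then, are a little off and sometimes report something else, mostly with a low value. They report only what shows in the picture. A call takes as long as a camera call. They do not tell look-alikes from the thing itself.
- ctrl.spot_in(thing, camera): "location" ([x, y, z] in m, in world coordinates, good to about 4 mm: the middle of the surface that is visible of it).
- ctrl.cut_out(thing, camera): "mask" (384x512 bool, what is visible of it).
The state is a dict: "time_s": time; "joint_pos": joint angles; "dq": joint speeds; "joint_torque": joint torques, N m; "tool_pos": TCP position; "tool_rot": TCP orientation; "ft_force": force on the tool from outside, world axes, zero at the start; "ft_torque": the same for the moment, N m; "opening": finger opening in m; "grasp_force": force on a finger pad.
Only numpy, scipy, OpenCV 4.12 (cv2) and the standard library are available. Lean on these libraries where they do the work, as an engineer would, in place of code of your own. Each camera call takes 0.05 s, during which the arm holds its last target. There are 200 camera calls.

TASK

Ring for the book mender by pressing the desk bell's plunger all the way down, and only then slide the small book across the desk, spine first, until its spine lies flush along the wooden pad of the sprung fence, roughly centred on the pad. Press it there with a steady force of about 10 newtons, so that the pad gives way part of its travel but never reaches its stop, and finish while still holding it like that, so that the mender can clamp it. Leave the book flat on the desk, and leave the date stamp, the tin of clips and the roll of tape alone.

Things in the scene. Friction and masses are not known exactly. Their poses are not given: they have to be found in the camera images.
- jig: Sprung fence fixed to the desk: aluminium block (front x=+40, back +95 mm, 180 wide, 50 high, flange 250 wide), before it a wooden pad on two sprung steel rods (ends at x=+102, pressed up to +122 mm, 26 mm high). Origin on the desk below the middle of the unpressed pad's front face; x level, from the robot's side into the fence (pressing direction), y along the pad, z up.
- pad_face (a point): The wooden pad: 12 mm thick, 170 mm wide (along y), from 4 to 44 mm above the desk, its flat upright front face looking to -x. This point is the middle of that face, 15 mm above the desk; moves with the pad; axes as the jig's.
- pad_slide (a joint): How far the pad is pushed back from rest (m), 0 to 0.020 (its stop). It starts to give way at 4 N and takes 0.7 N more for each mm: 10 N at about 8.6 mm, 18 N at the stop.
- book: The small book lying loose and flat before the pad, 178 long, 112 wide, 18 mm thick, 0.15 to 0.35 kg; 1 to 3 N slide it. Origin mid underside; x along its length, +y to the spine (spine face y=+54, fore-edge face y=-56 mm), z up. At the start the spine side faces the pad, skewed up to 12 degrees, its middle 30 to 60 mm away; the fore-edge faces the robot.
- book_spine (a point): Middle of the book's spine face, 9 mm above the desk.
- bell: Desk bell fixed in place: steel dome on a black foot 82 mm across. Origin at the centre of its underside. It stands to the left or the right of the fence.
- plunger_top (a point): Top of the bell's plunger, a steel knob 19 mm across on top of the dome, 69 mm above the desk when up; the dome's top is at 50 mm.
- plunger_slide (a joint): How far the plunger is pressed down (m): 0 up, 0.006 at its stop; springs back. It takes 1.2 N to start and 3.6 N to reach the stop.
- date_stamp: Bystander: upright black self-inking date stamp, 42 x 62 x 98 mm; origin at the centre of its underside. It stands on the other side of the fence from the bell.
- clip_tin: Bystander: round open metal tin of clips, 72 mm across, 26 mm high; origin at the centre of its underside.
- tape_roll: Bystander: roll of tan tape lying flat, 96 mm across, 25 mm high; origin at the centre of its underside.
Things that resemble listed ones, but are neither listed nor needed, are in the scene too. Leave any blue or green look-alike of the bell alone.

How it is judged:
On the way, in this order (a step that is already met when the one before it is completed fails the run):
1. the bell's plunger is pressed down to its stop, before the book touches the pad (value of joint plunger_slide above 0.005 m and contact force between book and jig below 0.5 N), for 0.05 s.
2. the book is pressed flush against the pad with 6 to 14 N for a second (contact force between book and jig between 6 and 14 N and contact force between the fingers and book above 5 N and x of book_spine in the frame of pad_face above -0.006 m and y of book_spine in the frame of pad_face between -0.04 and 0.04 m and angle between the x axis of book and the y axis of jig, either way round below 0.04 rad and angle between book's own z axis and vertical below 0.06 rad and height (world z) of book below 0.008 m), for 1 s.
At the end, for the whole second after the job is handed in: The fingers still press the book on the pad through the last second: 6 to 14 N between book and pad, spine middle within 6 mm of the pad face and 40 mm of the pad's middle along it, book parallel to the pad within 0.04 rad and flat on the desk (tilt under 0.06 rad) (all of step 2); the arm keeps its last pose, push and grip.
It fails at once if the pad is driven to its stop (value of joint pad_slide above 0.019 m).
It fails at once if the date stamp is moved over 20 mm or tipped (distance of date_stamp from where it was at the start of the episode above 0.02 m or angle between date_stamp's own z axis and vertical above 0.2 rad).
It fails at once if the clip tin is moved over 20 mm or tipped (distance of clip_tin from where it was at the start of the episode above 0.02 m or angle between clip_tin's own z axis and vertical above 0.2 rad).
It fails at once if the tape roll is moved over 20 mm or tipped (distance of tape_roll from where it was at the start of the episode above 0.02 m or angle between tape_roll's own z axis and vertical above 0.2 rad).
It also fails if it takes over 54 s, if anything falls off the work surface, if the arm or the gripper's body presses on something with over 40 N, if the wrist force passes 120 N, or if a joint passes its speed limit or range.

## Working session

There is one attempt and no reset: what is moved stays moved. The work goes in short steps, Python scripts to look and compute and a tool call to move; the robot and the scene stay as the last step left them, time stands still between calls to the robot, and variables do not carry over. Pictures are saved under pics/ and viewed, at most 10 in all, crops included, and the job is handed in when it is done.

Besides the shell and the picture viewer there is one more tool, called after "Request:" as name([rows], argument=value, ...), one row to a line, values as JSON. jog_arm: Moves the arm, as the interface text tells. Its arguments: {"type":"object","properties":{"plan":{"type":"array","items":{"type":"array","items":{"type":"array","items":{"type":"number"}}}},"jaw":{"type":"number"}},"required":["plan"]}

```bash
mkdir -p pics; cat > h.py <<'E'
import numpy as np,cv2
from rig import ctrl
def ray(cam,u,v,z):
    c=ctrl.calibration(cam);T=np.array(c["extrinsics"])
    d=T[:3,:3]@np.array([(u-c["cx"])/c["fx"],(v-c["cy"])/c["fy"],1]);o=T[:3,3]
    return o+d*(z-o[2])/d[2]
E
python3 - <<'E'
from h import *
for c in("scene","top"):
    im=ctrl.capture(c);cv2.imwrite(f"pics/{c}0.png",im[:,:,::-1])
    for t in("book","bell","plunger_top","jig","pad_face","date_stamp","clip_tin","tape_roll"):
        print(c,t,[(np.round(d["location"],3),round(d["confidence"],2)) for d in ctrl.spot_in(t,c)])
    m=ctrl.cut_out("book",c)
    if m:
        k=m[0]["mask"].astype(np.uint8);r=cv2.minAreaRect(cv2.findNonZero(k));print("bookrect",r)
s=ctrl.get_state();print(s["time_s"],s["tool_pos"],s["tool_rot"])
E
```

```text
scene book [(array([0.509, 0.01 , 0.017]), 0.56)]
scene bell [(array([ 0.509, -0.206,  0.028]), 0.9), (array([ 0.514, -0.46 ,  0.026]), 0.59), (array([ 0.5  , -0.35 ,  0.026]), 0.58)]
scene plunger_top [(array([0.511, 0.014, 0.017]), 0.38), (array([ 0.668, -0.311,  0.021]), 0.16)]
scene jig [(array([ 0.665, -0.038,  0.038]), 0.57)]
scene pad_face [(array([ 0.628, -0.007,  0.026]), 0.85)]
scene date_stamp [(array([0.438, 0.278, 0.051]), 0.72)]
scene clip_tin [(array([0.652, 0.261, 0.015]), 0.67)]
scene tape_roll [(array([ 0.67 , -0.309,  0.02 ]), 0.66)]
bookrect ((226.58895874023438, 215.23104858398438), (54.72521209716797, 25.84893035888672), 27.7585391998291)
top book [(array([0.522, 0.03 , 0.018]), 0.89)]
top bell [(array([ 0.515, -0.326,  0.036]), 0.96), (array([ 0.526, -0.184,  0.035]), 0.81), (array([ 0.537, -0.439,  0.037]), 0.77), (array([0.446, 0.284, 0.089]), 0.36)]
top plunger_top []
top jig [(array([ 0.685, -0.005,  0.048]), 0.96), (array([ 0.63 , -0.002,  0.048]), 0.69), (array([0.524, 0.028, 0.018]), 0.27)]
top pad_face [(array([0.651, 0.267, 0.007]), 0.64), (array([ 0.63 , -0.001,  0.042]), 0.63)]
top date_stamp [(array([0.446, 0.284, 0.09 ]), 0.56)]
top clip_tin [(array([0.654, 0.266, 0.004]), 0.85)]
top tape_roll [(array([ 0.675, -0.303,  0.025]), 0.89), (array([0.523, 0.029, 0.018]), 0.71), (array([0.447, 0.281, 0.089]), 0.32)]
bookrect ((225.79876708984375, 209.3109588623047), (60.185184478759766, 37.546722412109375), 6.34019136428833)
1.0 [0.27146826 0.67225278 0.24529748] [ 3.53614812e-06  1.90726656e-01  9.81643185e-01 -8.11689691e-06]
```

View pics/scene0.png

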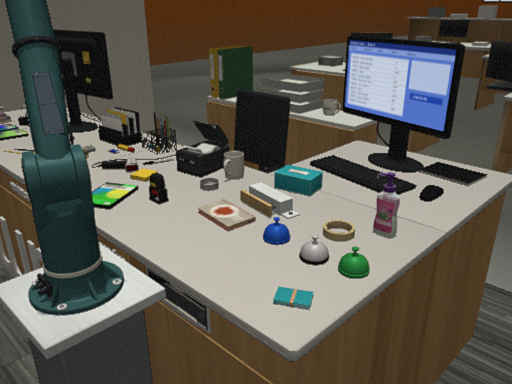

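View pics/top0.png

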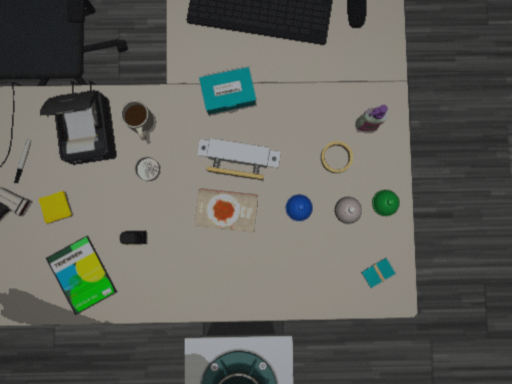

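The scene view shows the silver bell at about (314,250) between the blue (277,232) and green (354,263) look-alikes. The top view has the silver bell at (348,209), the book at (226,210), the pad from (207,169) to (264,178) and the stamp at (133,237).

```bash
python3 - <<'E'
from h import *
im=cv2.imread("pics/top0.png")
a=cv2.resize(im[130:240,185:285],None,fx=5,fy=5,interpolation=cv2.INTER_CUBIC)
b=cv2.resize(im[185:235,320:375],None,fx=5,fy=5,interpolation=cv2.INTER_CUBIC)
s=cv2.imread("pics/scene0.png")
c=cv2.resize(s[230:270,290:340],None,fx=5,fy=5,interpolation=cv2.INTER_CUBIC)
W=np.zeros((550,800,3),np.uint8);W[:,:500]=a;W[:250,505:780]=b;W[300:500,505:755]=c
cv2.imwrite("pics/crop.png",W)
C=ctrl.calibration("top");print(C)
# masks
for t in("book","jig","pad_face","bell"):
    for d in ctrl.cut_out(t,"top")[:3]:
        m=d["mask"].astype(np.uint8);r=cv2.minAreaRect(cv2.findNonZero(m))
        z={"book":.018,"jig":.05,"pad_face":.044,"bell":.03}[t]
        P=np.array([ray("top",u,v,z)[:2] for u,v in cv2.boxPoints(r)]);e=np.diff(np.vstack([P,P[:1]]),axis=0)
        print(t,round(d["confidence"],2),P.mean(0).round(4),np.linalg.norm(e,axis=1).round(3)[:2],np.degrees(np.arctan2(e[:2,1],e[:2,0])).round(1))
hsv=cv2.cvtColor(im,cv2.COLOR_BGR2HSV)
sub=cv2.inRange(hsv,(10,110,90),(30,255,255));k=np.zeros_like(sub);k[160:188,200:270]=sub[160:188,200:270]
r=cv2.minAreaRect(cv2.findNonZero(k));P=np.array([ray("top",u,v,.044)[:2] for u,v in cv2.boxPoints(r)]);print("padcolor",r,P.round(4))
print(ctrl.get_state()["time_s"])
E
```

```text
{'fx': 471.98438036903497, 'fy': 471.98438036903497, 'cx': 258.3141932950095, 'cy': 189.93425841337597, 'extrinsics': array([[-0.01829148, -0.99652023,  0.08131946,  0.46777257],
       [-0.99972262,  0.017022  , -0.01627698, -0.04545352],
       [ 0.01483612, -0.08159463, -0.99655517,  1.42365923],
       [ 0.        ,  0.        ,  0.        ,  1.        ]])}
book 0.81 [0.5265 0.0293] [0.112 0.18 ] [ -6.8 -97.3]
jig 0.61 [ 0.6734 -0.0082] [0.101 0.244] [ -8.3 -99. ]
pad_face 0.72 [ 6.331e-01 -4.000e-04] [0.025 0.168] [ -10.6 -101.2]
bell 0.83 [ 0.5204 -0.3328] [0.071 0.071] [-91.  177.9]
bell 0.65 [ 0.5377 -0.4451] [0.081 0.08 ] [-91.  177.6]
bell 0.55 [ 0.5289 -0.1862] [0.074 0.071] [-91.  178.4]
padcolor ((234.40464782714844, 172.63568115234375), (55.57822036743164, 4.005192279815674), 8.530765533447266) [[ 0.6403  0.0828]
 [ 0.6519  0.081 ]
 [ 0.6249 -0.0802]
 [ 0.6132 -0.0782]]
1.2
```

View pics/crop.png

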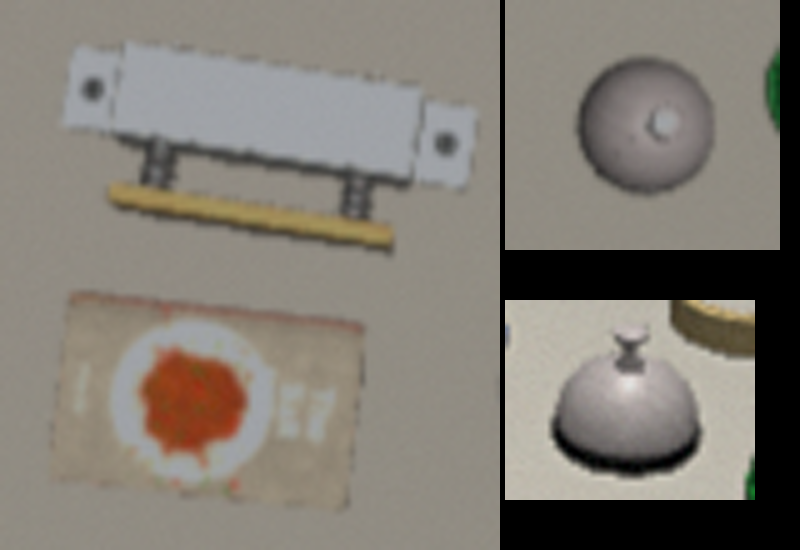

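The crop confirms that the knob shows at (663,123) in the top inset and (631,332) in the scene inset. The pad front edge runs from (110,205) to (390,250), and the book's spine edge (72,292)–(362,327) faces the pad.

```bash
cat >> h.py <<'E'
from scipy.spatial.transform import Rotation as R
def tool():
    s=ctrl.get_state();q=s["tool_rot"];return s,R.from_quat([q[1],q[2],q[3],q[0]]).as_matrix()
def jog(*targets):
    s,M=tool();y=M[:,1]
    print("t",round(s["time_s"],2),"pos",s["tool_pos"].round(4),"yaw",np.degrees(np.arctan2(y[1],y[0])).round(2),"F",np.round(s["ft_force"],2),"open",s["opening"],"q",np.round(s["joint_pos"],2))
    for t in targets: print(t,"->cm",(M.T@(np.array(t)-s["tool_pos"])*100).round(2))
E
python3 - <<'E'
from h import *
print("knob top",ray("top",320+158/5-.4,185+123/5-.4,.069),"scene",ray("scene",290+126/5-.4,230+32/5-.4,.067))
jog([.45,.2,.22],[.515,-.335,.22])
E
```

```text
knob top [ 0.51810615 -0.33395829  0.069     ] scene [ 0.5139966 -0.3398766  0.067    ]
t 1.2 pos [0.2715 0.6723 0.2453] yaw 68.01 F [ 0.86  0.16 -0.02] open 0.08538955328829817 q [-1.28  0.59  0.05  1.61 -0.03  0.94 -0.03]
[0.45, 0.2, 0.22] ->cm [-34.24 -37.11   2.53]
[0.515, -0.335, 0.22] ->cm [-60.3  -84.28   2.53]
```

Request:
jog_arm([
  [[-34.2,-37.1,2.5,0],[-34.2,-37.1,2.5,0],[-34.2,-37.1,2.5,0],[-34.2,-37.1,2.5,0],[-34.2,-37.1,2.5,0],[-34.2,-37.1,2.5,0],[-34.2,-37.1,2.5,0],[-34.2,-37.1,2.5,0]],
], jaw=0)

```text
time_s: 2.0
tool_pos: [0.4133, 0.2968, 0.2259]
tool_rot: [0.0, 0.191, 0.982, 0.0]
ft_force: [0.2, -0.2, -0.1]
opening: 0.0001
grasp_force: 0.0
```

```bash
python3 -c "
from h import *
jog([.5,.0,.22],[.517,-.335,.2])"
```

```text
t 2.0 pos [0.4133 0.2968 0.2259] yaw 68.03 F [ 0.18 -0.15 -0.13] open 0.000109777426090765 q [-0.77  0.35  0.07  2.11 -0.04  0.68  0.52]
[0.5, 0.0, 0.22] ->cm [-19.15 -24.28   0.57]
[0.517, -0.335, 0.2] ->cm [-33.26 -54.72   2.55]
```

Request:
jog_arm([
  [[-9,-11,0.5,0],[-19,-24,0.5,0],[-19,-24,0.5,0],[-19,-24,0.5,0],[-19,-24,0.5,0],[-19,-24,0.5,0],[-33.3,-54.7,2.5,0],[-33.3,-54.7,2.5,0]],
])

```text
time_s: 2.8
tool_pos: [0.5035, -0.0909, 0.2151]
tool_rot: [0.001, 0.191, 0.982, 0.0]
ft_force: [0.9, 0.4, 0.2]
opening: -0.0002
grasp_force: 0.0
```

```bash
python3 -c "
from h import *
jog([.517,-.335,.15])"
```

```text
t 2.8 pos [ 0.5035 -0.0909  0.2151] yaw 68.03 F [0.88 0.43 0.22] open -0.00020608712557133884 q [-0.02  0.37  0.14  2.12 -0.08  0.66  1.37]
[0.517, -0.335, 0.15] ->cm [-10.37 -22.13   6.52]
```

Request:
jog_arm([
  [[-10.4,-22.1,6.5,0],[-10.4,-22.1,6.5,0],[-10.4,-22.1,6.5,0],[-10.4,-22.1,6.5,0],[-10.4,-22.1,6.5,0],[-10.4,-22.1,6.5,0],[-10.4,-22.1,6.5,0],[-10.4,-22.1,6.5,0]],
])

```text
time_s: 3.6
tool_pos: [0.5168, -0.3313, 0.1498]
tool_rot: [-0.0, 0.19, 0.982, 0.001]
ft_force: [0.5, -0.3, 0.5]
opening: -0.0
grasp_force: 0.0
```

```bash
python3 -c "
from h import *
jog([.517,-.335,.09])
a=ctrl.capture('scene')[190:280,250:370];b=ctrl.capture('top')[170:260,290:410]
cv2.imwrite('pics/bell1.png',cv2.resize(np.hstack([a,b]),None,fx=3.3,fy=3.3,interpolation=2)[:,:,::-1])"
```

```text
t 3.6 pos [ 0.5168 -0.3313  0.1498] yaw 68.09 F [ 0.51 -0.32  0.47] open -2.3940384308913046e-05 q [ 0.41  0.58  0.12  1.94 -0.12  0.63  1.8 ]
[0.517, -0.335, 0.09] ->cm [-0.16 -0.34  5.98]
```

View pics/bell1.png

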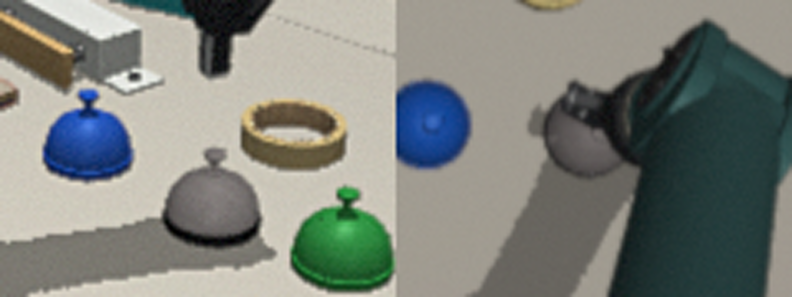

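The closed fingers at (213,72) in the scene half of the picture hang right above the silver knob at (215,152). I'll descend now.

Request:
jog_arm([
  [[0,-0.2,3,0],[0,-0.2,5.5,0],[0,-0.2,6.5,0],[0,-0.2,6.7,0],[0,-0.2,6.9,0],[0,-0.2,7.1,0],[0,-0.2,7.1,0]],
])

```text
time_s: 4.4
tool_pos: [0.5165, -0.3343, 0.0797]
tool_rot: [0.001, 0.19, 0.982, 0.0]
ft_force: [-0.3, 3.2, 1.9]
opening: -0.0003
grasp_force: 1.2
```

Request:
jog_arm([
  [[0,0,0.2,0],[0,0,0.4,0],[0,0,0.6,0],[0,0,0.6,0]],
])

```text
time_s: 4.8
tool_pos: [0.5166, -0.3346, 0.0759]
tool_rot: [0.001, 0.191, 0.982, 0.0]
ft_force: [-3.5, 4.2, 22.2]
opening: 0.0
grasp_force: 11.1
```

```bash
python3 -c "
from h import *
jog()
a=ctrl.capture('scene')[190:280,250:370]
cv2.imwrite('pics/bell2.png',cv2.resize(a,None,fx=5,fy=5,interpolation=2)[:,:,::-1])"
```

```text
t 4.8 pos [ 0.5166 -0.3346  0.0759] yaw 68.01 F [-3.54  4.15 22.16] open 4.524001475942613e-05 q [ 0.43  0.68  0.1   1.97 -0.13  0.49  1.81]
```

View pics/bell2.png

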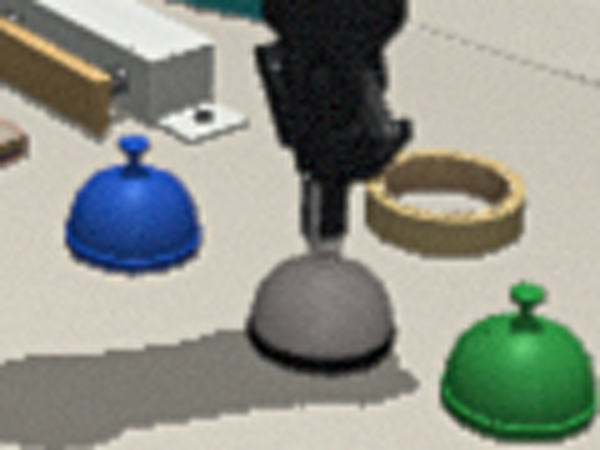

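The fingers have driven the knob down at (327,243), with 22 N on the tool, so the plunger is at its stop. Next I retreat and move to the fore-edge.

Request:
jog_arm([
  [[0,0,-3,0],[0,0,-7,0],[0,0,-10,-0.1],[0,0,-10,-0.25],[0,0,-10,-0.25]],
])

```text
time_s: 5.35
tool_pos: [0.5162, -0.3359, 0.1741]
tool_rot: [0.002, 0.067, 0.998, -0.001]
ft_force: [0.4, 0.3, -0.7]
opening: -0.0002
grasp_force: 0.0
```

```bash
python3 -c "
from h import *
jog([.447,.039,.13])"
```

```text
t 5.35 pos [ 0.5162 -0.3359  0.1741] yaw 82.28 F [ 0.37  0.34 -0.7 ] open -0.00019839581517801767 q [ 0.46  0.54  0.06  1.92 -0.05  0.68  1.99]
[0.447, 0.039, 0.13] ->cm [11.9  36.23  4.32]
```

Request:
jog_arm([
  [[11.9,36.2,0,0],[11.9,36.2,0,0],[11.9,36.2,0,0],[11.9,36.2,0,0],[11.9,36.2,0,0],[11.9,36.2,0,0],[11.9,36.2,4.3,0],[11.9,36.2,4.3,0]],
], jaw=8.5)

```text
time_s: 6.15
tool_pos: [0.4454, 0.0421, 0.129]
tool_rot: [0.0, 0.068, 0.998, 0.0]
ft_force: [0.7, 0.1, 0.6]
opening: 0.0851
grasp_force: 0.0
```

Request:
jog_arm([
  [[0,0,0,0],[0,0,0,0],[0,0,0,0]],
])

```text
time_s: 6.45
tool_pos: [0.4464, 0.0386, 0.1297]
tool_rot: [0.0, 0.069, 0.998, -0.0]
ft_force: [0.9, -0.3, -0.2]
opening: 0.0852
grasp_force: 0.0
```

```bash
python3 -c "
from h import *
jog([.447,.039,.13],[.447,.039,.04])
a=ctrl.capture('scene')[120:240,150:310];b=ctrl.capture('top')[130:250,170:300]
cv2.imwrite('pics/b3.png',cv2.resize(np.hstack([a,b]),None,fx=2.7,fy=2.7,interpolation=2)[:,:,::-1])"
```

```text
t 6.45 pos [0.4464 0.0386 0.1297] yaw 82.14 F [ 0.94 -0.28 -0.2 ] open 0.08519071188561834 q [-0.24  0.45  0.06  2.31 -0.07  0.38  1.32]
[0.447, 0.039, 0.13] ->cm [-0.06  0.05 -0.03]
[0.447, 0.039, 0.04] ->cm [-0.05  0.06  8.97]
```

View pics/b3.png

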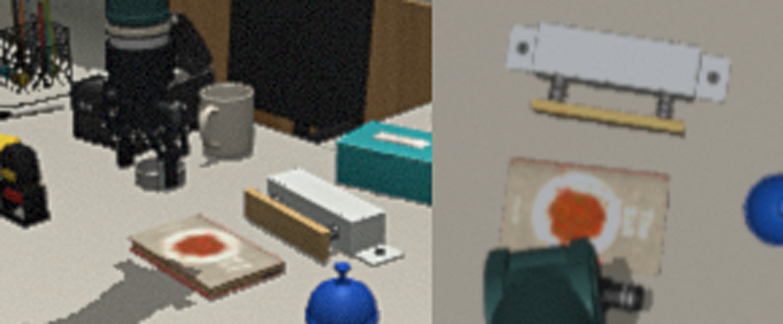

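The open gripper hangs on the robot side of the book's fore-edge, clear of it. Its fingers show at (125,160) and (175,185) in the scene half, and the book is undisturbed.

Request:
jog_arm([
  [[0,0,5,0],[0,0,9,0],[0,0,10.5,0],[0,0,10.9,0],[0,0,11.1,0],[0,0,11.1,0]],
])

```text
time_s: 7.15
tool_pos: [0.4469, 0.0394, 0.0195]
tool_rot: [0.001, 0.068, 0.998, 0.0]
ft_force: [0.0, -0.1, -0.5]
opening: 0.0848
grasp_force: 0.0
```

Request:
jog_arm([
  [[0,0,0.1,0],[0,0,0.2,0],[0,0,0.2,0]],
])

```text
time_s: 7.45
tool_pos: [0.4464, 0.0401, 0.0173]
tool_rot: [0.001, 0.067, 0.998, 0.0]
ft_force: [0.6, 0.5, -0.3]
opening: 0.0852
grasp_force: 0.0
```

Request:
jog_arm([
  [[0,0,0.1,0],[0,0,0.2,0],[0,0,0.2,0]],
])

```text
time_s: 7.75
tool_pos: [0.446, 0.04, 0.0147]
tool_rot: [-0.0, 0.067, 0.998, -0.0]
ft_force: [0.6, 0.5, -0.0]
opening: 0.0849
grasp_force: 0.0
```

Request:
jog_arm([
  [[0,0,0.2,0],[0,0,0.4,0],[0,0,0.4,0]],
])

```text
time_s: 8.05
tool_pos: [0.4459, 0.04, 0.0105]
tool_rot: [-0.0, 0.067, 0.998, -0.0]
ft_force: [-0.4, -1.1, 0.7]
opening: 0.0848
grasp_force: 0.0
```

Request:
jog_arm([
  [[0,0,0.1,0],[0,0,0.2,0],[0,0,0.3,0],[0,0,0.3,0]],
])

```text
time_s: 8.45
tool_pos: [0.446, 0.04, 0.0076]
tool_rot: [-0.0, 0.067, 0.998, -0.0]
ft_force: [0.3, 0.3, -0.5]
opening: 0.0848
grasp_force: 0.0
```

```bash
python3 -c "
from h import *
jog([.447,.039,.007])
a=ctrl.capture('scene')[160:230,170:270]
cv2.imwrite('pics/b4.png',cv2.resize(a,None,fx=7,fy=7,interpolation=2)[:,:,::-1])"
```

```text
t 8.45 pos [0.446  0.04   0.0076] yaw 82.34 F [ 0.3   0.28 -0.53] open 0.0847772803770312 q [-0.2   0.72  0.01  2.35 -0.09  0.08  1.34]
[0.447, 0.039, 0.007] ->cm [-0.11 -0.08  0.06]
```

View pics/b4.png

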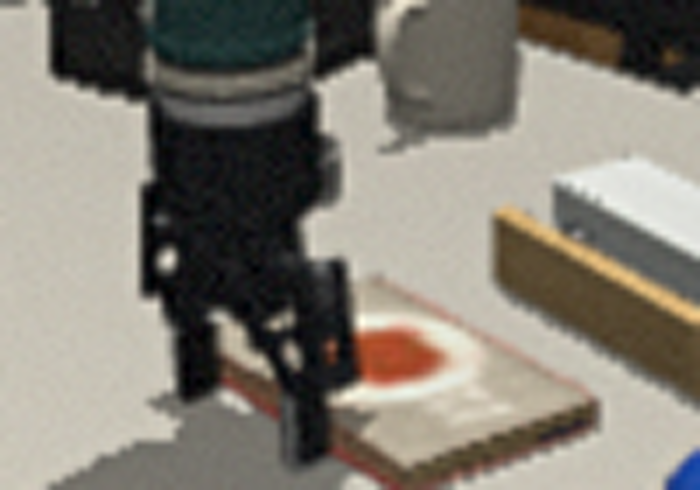

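The fingers straddle the fore-edge just in front of it, at (195,380) and (305,440), with their tips near the desk. Now the push can start.

Request:
jog_arm([
  [[-0.4,0,0,0],[-0.8,0,0.1,0.01],[-1.2,0,0.1,0.01],[-1.6,0,0.1,0.02],[-2.0,0,0.1,0.03],[-2.4,0,0.1,0.03],[-2.8,0,0.1,0.03],[-3.2,0,0.1,0.03]],
])

```text
time_s: 9.3
tool_pos: [0.4783, 0.0355, 0.0067]
tool_rot: [0.0, 0.082, 0.997, -0.0]
ft_force: [-1.0, 0.5, -0.5]
opening: 0.0851
grasp_force: 0.4
```

Request:
jog_arm([
  [[-0.4,0,0,0],[-0.8,0,0,0],[-1.2,0,0,0],[-1.5,0,0,0],[-1.8,0,0,0],[-1.8,0,0,0]],
])

```text
time_s: 9.9
tool_pos: [0.4963, 0.0327, 0.0068]
tool_rot: [0.001, 0.082, 0.997, 0.0]
ft_force: [-0.4, -0.2, -0.3]
opening: 0.0848
grasp_force: 0.0
```

```bash
cat > look.py <<'E'
from h import *
import sys
jog()
im=ctrl.capture('top');ctrl.capture('scene')
cv2.imwrite(f'pics/{sys.argv[1]}.png',cv2.resize(im[120:240,175:295],None,fx=5,fy=5,interpolation=2)[:,:,::-1])
for t in("book","pad_face"):
    for d in ctrl.spot_in(t,"top")[:1]: print(t,d)
E
python3 look.py p1
```

```text
t 9.9 pos [0.4963 0.0327 0.0068] yaw 80.6 F [-0.36 -0.2  -0.29] open 0.0848263541755719 q [-0.17  0.73  0.02  2.24 -0.09  0.17  1.34]
book {'location': [0.5771, 0.0061, 0.0183], 'confidence': 0.67}
pad_face {'location': [0.6332, 0.0004, 0.0461], 'confidence': 0.53}
```

View pics/p1.png

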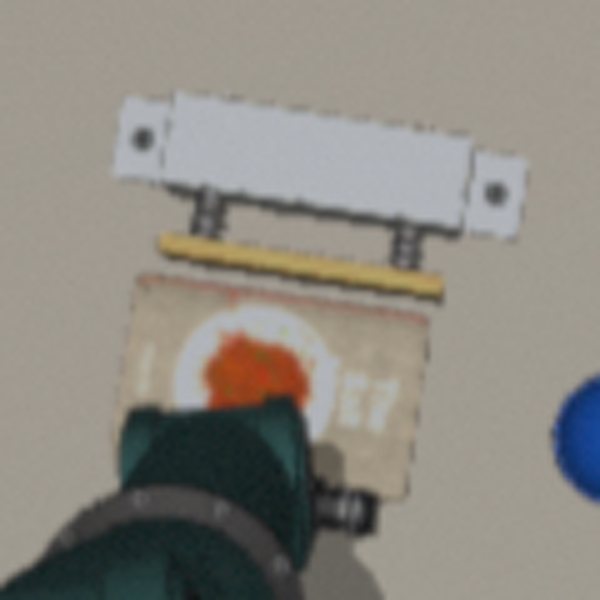

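The spine (138,277)–(428,318) is about 1° off parallel to the pad's front edge (160,252)–(440,298). Roughly 15 mm of gap is left, the book sits about 10 mm off centre, and nothing else was touched. I keep pushing.

Request:
jog_arm([
  [[-0.3,0,0,0],[-0.6,0,0,0],[-0.9,0,0,0],[-1.1,0,0,0],[-1.2,0,0,0],[-1.2,0,0,0]],
])

```text
time_s: 10.7
tool_pos: [0.5084, 0.0308, 0.0068]
tool_rot: [0.001, 0.082, 0.997, 0.0]
ft_force: [-0.5, -0.4, -0.9]
opening: 0.0848
grasp_force: 0.1
```

Request:
jog_arm([
  [[-0.15,0,0,0],[-0.3,0,0,0],[-0.4,0,0,0],[-0.4,0,0,0]],
])

```text
time_s: 11.1
tool_pos: [0.5083, 0.0306, 0.0067]
tool_rot: [-0.003, 0.082, 0.997, -0.0]
ft_force: [-5.6, 2.2, 3.7]
opening: 0.085
grasp_force: 2.8
```

Request:
jog_arm([
  [[-0.1,0,0,0],[-0.2,0,0,0],[-0.3,0,0,0],[-0.3,0,0,0]],
])

```text
time_s: 11.5
tool_pos: [0.5084, 0.0305, 0.0065]
tool_rot: [-0.006, 0.082, 0.997, -0.0]
ft_force: [-8.4, 2.5, 7.4]
opening: 0.0851
grasp_force: 4.6
```

Request:
jog_arm([
  [[-0.1,0,0,0],[-0.2,0,0,0],[-0.2,0,0,0]],
])

```text
time_s: 11.8
tool_pos: [0.5087, 0.0303, 0.0065]
tool_rot: [-0.007, 0.081, 0.997, -0.0]
ft_force: [-9.7, 4.7, 8.7]
opening: 0.085
grasp_force: 5.5
```

```bash
python3 look.py p2; python3 -c "
from h import *
s,M=tool();print(M.round(4),s['joint_torque'],s['ft_torque'])
a=ctrl.capture('scene')[150:240,190:290]
b=cv2.imread('pics/p2.png')
c=cv2.resize(a,None,fx=4,fy=4,interpolation=2)[:,:,::-1]
W=np.zeros((400,800,3),np.uint8);W[:,:400]=cv2.resize(b,(400,400));W[:360,400:]=c
cv2.imwrite('pics/p2b.png',W)"
```

```text
t 11.8 pos [0.5087 0.0303 0.0065] yaw 80.66 F [-9.72  4.7   8.75] open 0.085003847945389 q [-0.16  0.74  0.02  2.2  -0.09  0.21  1.34]
book {'location': [0.5913, -0.0045, 0.0185], 'confidence': 0.8}
pad_face {'location': [0.633, -0.0023, 0.0398], 'confidence': 0.75}
[[-9.866e-01  1.623e-01 -1.450e-02]
 [ 1.623e-01  9.867e-01  5.000e-04]
 [ 1.440e-02 -1.800e-03 -9.999e-01]] [  2.02672027 -45.39594412   3.69746558 -11.26018703   0.45359088
  -2.85987742   0.23069314] [ 0.55765633  2.04121735 -0.26888718]
```

View pics/p2b.png

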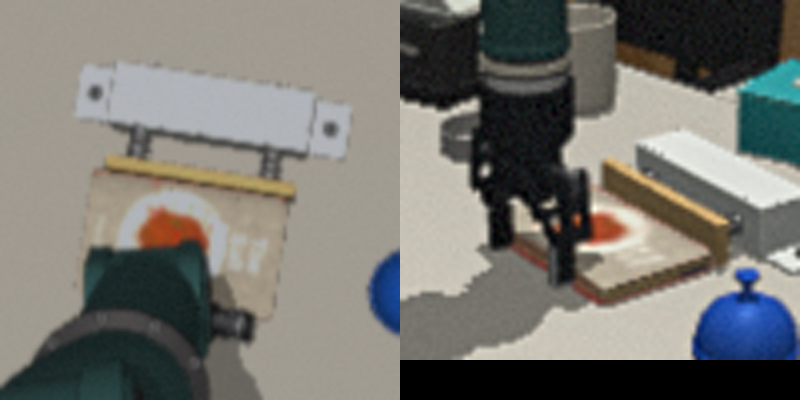

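The book's spine is now against the pad (from (107,163) to (293,195) in the left half) and parallel to it. The pad has hardly moved. Fz of +9 shows the fingers also press down, which adds desk friction, so I'll lift slightly while pushing on.

Request:
jog_arm([
  [[0,0,-0.05,0],[-0.1,0,-0.1,0],[-0.2,0,-0.1,0],[-0.2,0,-0.1,0]],
])

```text
time_s: 12.45
tool_pos: [0.513, 0.03, 0.0069]
tool_rot: [-0.005, 0.082, 0.997, -0.0]
ft_force: [-6.9, 3.6, -0.7]
opening: 0.0849
grasp_force: 3.6
```

Request:
jog_arm([
  [[-0.1,0,0,0],[-0.2,0,0,0],[-0.2,0,0,0]],
])

```text
time_s: 12.75
tool_pos: [0.5141, 0.0298, 0.0067]
tool_rot: [-0.006, 0.082, 0.997, -0.0]
ft_force: [-8.3, 4.5, -0.5]
opening: 0.0849
grasp_force: 4.1
```

Request:
jog_arm([
  [[-0.1,0,0,0],[-0.2,0,0,0],[-0.3,0,0,0],[-0.3,0,0,0]],
])

```text
time_s: 13.15
tool_pos: [0.5151, 0.0295, 0.0066]
tool_rot: [-0.008, 0.082, 0.997, -0.0]
ft_force: [-9.4, 3.5, 0.2]
opening: 0.0849
grasp_force: 5.2
```

Request:
jog_arm([
  [[-0.1,0,0,0],[-0.2,0,0,0],[-0.2,0,0,0]],
])

```text
time_s: 13.45
tool_pos: [0.5156, 0.0293, 0.0066]
tool_rot: [-0.009, 0.082, 0.997, -0.0]
ft_force: [-11.2, 4.2, 3.9]
opening: 0.0851
grasp_force: 6.2
```

Request:
jog_arm([
  [[0,0,-0.03,0],[0,0,-0.03,0],[0,0,-0.03,0],[0,0,-0.03,0],[0,0,-0.03,0],[0,0,-0.03,0],[0,0,-0.03,0],[0,0,-0.03,0]],
])

```text
time_s: 14.25
tool_pos: [0.5168, 0.0294, 0.0067]
tool_rot: [-0.008, 0.082, 0.997, -0.0]
ft_force: [-9.1, 5.5, -0.9]
opening: 0.0851
grasp_force: 5.3
```

Request:
jog_arm([
  [[0,0,0,0],[0,0,0,0],[0,0,0,0],[0,0,0,0],[0,0,0,0],[0,0,0,0],[0,0,0,0],[0,0,0,0]],
])

```text
time_s: 15.05
tool_pos: [0.5168, 0.0294, 0.0067]
tool_rot: [-0.008, 0.082, 0.997, -0.0]
ft_force: [-9.3, 4.6, -0.4]
opening: 0.085
grasp_force: 5.3
```

```bash
python3 look.py p3
```

```text
t 15.05 pos [0.5168 0.0294 0.0067] yaw 80.6 F [-9.33  4.56 -0.36] open 0.08497466895250655 q [-0.16  0.74  0.02  2.19 -0.08  0.23  1.35]
book {'location': [0.5969, -0.0046, 0.0186], 'confidence': 0.86}
pad_face {'location': [0.6428, -0.0004, 0.0404], 'confidence': 0.74}
```

View pics/p3.png

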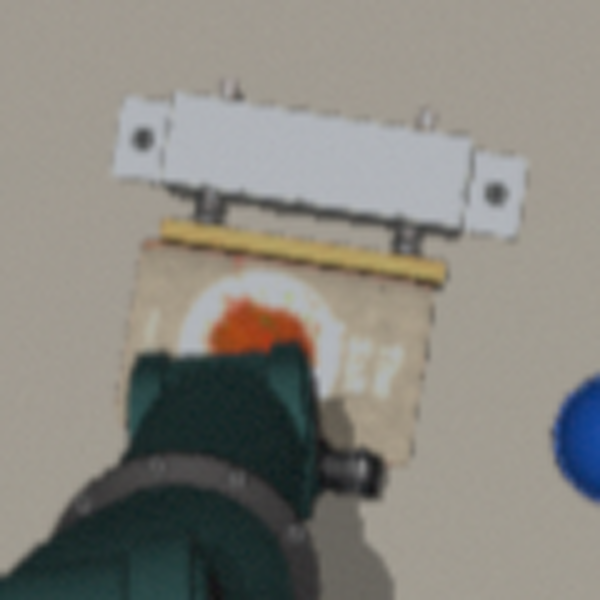

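The pad is pushed back about 9 mm: its edge is now at (162,230)–(445,275) and the rod ends show behind the block at (230,88) and (427,120). The spine is flush, and the force holds steady at about 10 N.

```bash
python3 -c "
from h import *
print(ctrl.close_job())"
```

```text
the job is handed in; nothing more can be done
None
```

The bell's plunger was pressed to its stop (22 N on the tool). The book is now held flat and flush against the pad at about 10 N, about 10 mm off centre, with the pad pushed back roughly 9 of its 20 mm. I handed the job in like that, and no verdict was returned.

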